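Hold the magnifier over the slide

ROBOT

A 7-joint arm with a two-finger parallel gripper is mounted at the origin on the work surface. World frame = base frame: x ahead of the robot, y to its left, z up, the work surface at z = 0. Lengths are in mm, angles in degrees, forces in N, time in s.
With the tool pointing down it reaches from about 400 to 875 mm from the base axis. Payload 4.4 kg.
Tool frame: the origin (TCP) lies at the very end of the fingers, on their centre line; the grasp point (between the pads) lies 19 mm behind it; z points along the fingers, y is the direction in which the jaws open and shut (so a half turn about z gives the same grasp; the last joint's range is limited). The gripper opens to 85 mm and grips with 20 to 120 N. Pads are 22 mm wide; open, the fingers measure 114 mm over their backs; the gripper's body (76 mm by 85 mm) begins 54 mm behind the grasp point. The pads swing forward as they close: fully open they stand 13 mm farther back than shut.
Start: joints at [67.506, 36.005, 2.206, 86.941, -1.547, 57.084, -1.146], TCP at [208.687, -615.603, 231.313] pointing down, gripper open.
Joint ranges: [-175.42, 175.42], [-21.48, 121.26], [-71.46, 75.88], [10.55, 141.38], [-63.04, 243.04], [13.31, 113.54], [-168.57, 168.57]. Speed limits (degrees/s): [147.25, 147.25, 180, 180, 180, 180, 180].

INTERFACE

Orientations are given as a 3x3 rotation matrix whose columns are the frame's x, y, z axes.
In Python, from rig import ctrl gives the robot as it stands.
- The arm moves only by the tool servo_tool, never from a script. Its argument "commands" is a list of rows, each a list of 5 numbers: the finger opening in m, from 0 to 0.0854, then the shift along the tool's x, y, z in m, then the turn about the tool's z in degrees. A call has 1 to 10 rows; each row is the pose to reach, as a shift and turn from the pose measured when the call began, along the tool's axes at that moment; what a row does not reach only later rows make up. A row lasts 1/10 s, in which the tool goes at most 50 mm and 8.59 degrees, less where a joint would pass 70% of its speed; a pose out of reach is approached as far as the arm can. A call with a gripper value outside its range is refused whole. The fingers move at their own pace and stop on an object; the grip force is fixed at half the most. Time passes only in rows, so rows that repeat a pose let the fingers close. It gives the time, the measured TCP pose, the force and the opening at its end, in the units of the state.
- ctrl.read_state(): the state, without advancing time (a new reading comes with each control period).
- ctrl.read_camera(name): name is "scene" or "top" or "wrist"; returns a dict with "color" (384x512x3 uint8, red, green, blue), "fx", "fy", "cx", "cy" (pixels), "R" (3x3) and "t" (3): a world point X has camera coordinates R X + t; the wrist camera has in their place "tool_from_camera" (4x4, takes a point from camera to tool coordinates, whose origin is the TCP and whose axes are the flange's). Camera axes: x right, y down, z forward; pixel columns grow to the right and rows downward; lengths in mm; the calibration is good to about 2 mm. A picture is of the moment at which its call begins: read the wrist's pose just before it. There is no depth.
- ctrl.finish_job(): hands the job in, once; it reports no verdict.
The state is a dict: "clock": time; "qpos": joint angles; "joint_vel": joint speeds; "effort": joint torques, N m; "ee_pos": TCP position; "eef_rot": TCP orientation; "force": force on the tool from outside, world axes, zero at the start; "torque": the same for the moment, N m; "width": finger opening in mm.
Only numpy, scipy, OpenCV 4.12 (cv2) and the standard library are available. Lean on these libraries where they do the work, as an engineer would, in place of code of your own. Each camera call takes 0.05 s, during which the arm holds its last target.

TASK

Pick up the hand magnifier by its handle, carry it over the row of two blue slide boxes and hold it above the slide on the light box, so that I can spot dust off the picture with both hands free: lens level, centred on the slide, and about 3 cm clear of it. Do not touch the slide, the light box or the slide boxes, leave the other things where they are, and finish while holding the magnifier still there: do not put it down or let go.

Things in the scene. Friction and masses are not known exactly. Their poses are not given: they have to be found in the camera images.
- magnifier: Hand magnifier lying flat: lens in a steel ring of 62 mm diameter, wooden handle. Origin: on the lens axis, in the underside plane (the ring begins 1 mm above it and is 14 mm thick). x points from handle to lens, z up. The handle runs along -x, 44 to 148 mm from the lens axis, 18 mm wide, 16 mm high, rounded. About 110 g, mostly in the ring. The slide boxes stand between it and the light box.
- magnifier_lens (a point): Centre of the magnifier's lens, 8 mm above the origin of the magnifier.
- magnifier_grip (a point): Good place to hold the magnifier: middle of the handle's section, 85 mm behind the lens axis and 8 mm above the underside. Turns with the magnifier.
- lightbox: Flat light box for viewing slides, grey case with a white opal top, 190 (x) x 150 (y) x 24 mm high, does not move. Origin: centre of its underside on the table; z up.
- slide: The slide: a black square mount 50 x 50 x 3 mm round an amber 36 x 24 mm picture, lying loose on top of the light box. Origin: centre of its underside; z up.
- slide_top (a point): Centre of the picture on the upper face of the slide, 3 mm above the origin of the slide.
- box_near: Closed blue slide box, 185 long (x) x 62 wide (y) x 62 mm high, loose, the one of the two nearer the robot; origin: centre of its underside. The two boxes stand end to end in a row that points away from the robot, between the magnifier and the light box.
- box_far: The other blue slide box, of the same size, farther from the robot; origin: centre of its underside.
- film_tank: Steel film tank, 93 mm in diameter and 116 mm high, with a white plastic funnel of 100 mm in its mouth: together 136 mm high; stands at the outer left or right of the work. Origin: centre of its underside.
- beaker: Squat clear glass beaker, 78 mm in diameter, 76 mm high; stands at the outer side opposite the film tank. Origin: centre of its underside.
- lens_hood: Brass lens hood, a flared ring of 66 mm in diameter at the top, 34 mm high; stands beyond the far slide box. Origin: centre of its underside.
There are look-alikes about, which are no part of the job. What is meant by the magnifier is not yellow, and is the larger of those in its own colour. Several things look just like the lightbox: the one meant starts farthest from the robot's base.

How it is judged (in metres and radians):
On the way:
1. the magnifier, held in the fingers, passes above the row of slide boxes (contact force between the fingers and magnifier above 1 N and ((y of magnifier_lens in the frame of box_near between -0.04 and 0.04 m and x of magnifier_lens in the frame of box_near between -0.125 and 0.125 m and z of magnifier_lens in the frame of box_near above 0.062 m) or (y of magnifier_grip in the frame of box_near between -0.04 and 0.04 m and x of magnifier_grip in the frame of box_near between -0.125 and 0.125 m and z of magnifier_grip in the frame of box_near above 0.062 m) or (y of magnifier_lens in the frame of box_far between -0.04 and 0.04 m and x of magnifier_lens in the frame of box_far between -0.125 and 0.125 m and z of magnifier_lens in the frame of box_far above 0.062 m) or (y of magnifier_grip in the frame of box_far between -0.04 and 0.04 m and x of magnifier_grip in the frame of box_far between -0.125 and 0.125 m and z of magnifier_grip in the frame of box_far above 0.062 m))), for 0.02 s.
At the end, for the whole second after the job is handed in: Magnifier held still by its handle (fingers over 35 mm behind the lens axis), touching nothing else: lens within 8 mm over the slide's centre, underside 18 to 42 mm above the slide, level within 8 degrees. Slide and slide boxes not shifted (4 mm), nor film tank, beaker, lens hood (10 mm) (horizontal distance between magnifier_lens and slide_top below 0.008 m and z of magnifier in the frame of slide_top between 0.018 and 0.042 m and angle between magnifier's own z axis and vertical below 0.14 rad and linear speed of magnifier below 0.02 m/s and angular speed of magnifier below 0.2 rad/s and contact force between the fingers and magnifier above 1 N and x of the grasp point in the frame of magnifier below -0.035 m and contact force between magnifier and slide below 0.1 N and contact force between magnifier and lightbox below 0.1 N and contact force between magnifier and box_near below 0.1 N and contact force between magnifier and box_far below 0.1 N and distance of each of slide, box_near, box_far from where it was at the start of the episode below 0.004 m and distance of each of film_tank, beaker, lens_hood from where it was at the start of the episode below 0.01 m); the arm keeps its last pose, push and grip.
It fails at once if the robot or the magnifier touches the slide or the light box (contact force between any of the arm, the fingers, magnifier and slide above 0.3 N or contact force between any of the arm, the fingers, magnifier and lightbox above 0.3 N).
It fails at once if the robot or the magnifier touches a slide box, or one is shifted (contact force between any of the arm, the fingers, magnifier and box_near above 0.3 N or contact force between any of the arm, the fingers, magnifier and box_far above 0.3 N or distance of any of box_near, box_far from where it was at the start of the episode above 0.005 m).
It fails at once if the film tank, the beaker or the lens hood is shifted by more than 10 mm (distance of any of film_tank, beaker, lens_hood from where it was at the start of the episode above 0.01 m).
It also fails if it takes over 45 s, if anything falls off the work surface, if the arm or the gripper's body presses on something with over 40 N, if the wrist force passes 120 N, or if a joint passes its speed limit or range.

## Working session

There is one attempt and no reset: what is moved stays moved. The work goes in short steps, Python scripts to look and compute and a tool call to move; the robot and the scene stay as the last step left them, time stands still between calls to the robot, and variables do not carry over. Pictures are saved under pics/ and viewed, and the job is handed in when it is done.

Besides the shell and the picture viewer there is one more tool, called after "Call:" in YAML: its name, and indented under it one key for each argument. servo_tool: Moves the arm, as the interface text tells. Its arguments: {"type":"object","properties":{"commands":{"type":"array","items":{"type":"array","items":{"type":"number"}}}},"required":["commands"]}

```bash
mkdir -p pics; ls; python3 - <<'E'
from rig import ctrl
import cv2,json
s=ctrl.read_state();print(s)
for n in("scene","top","wrist"):
    c=ctrl.read_camera(n);cv2.imwrite(f"pics/{n}0.png",c["color"][:,:,::-1])
    print(n,{k:(v if not hasattr(v,'tolist') else v.tolist()) for k,v in c.items() if k!="color"})
E
```

```text
pics
{'clock': 0.0, 'qpos': array([67.50571568, 36.05829327,  2.20143015, 86.99866615, -1.54494674,
       57.08290927, -1.14702336]), 'joint_vel': array([ 0.01987995, -0.00614844,  0.06860995, -0.02907844,  0.05411159,
       -0.01748149, -0.00962967]), 'effort': array([-6.21977542e-04, -5.63397539e+01,  1.22613888e+00, -1.93443060e+01,
        1.11515075e-02,  1.06868026e-02,  2.79080047e-05]), 'ee_pos': array([ 208.47920425, -614.97856576,  230.38089496]), 'eef_rot': array([[ 9.47069826e-01,  3.21026962e-01, -6.59102886e-04],
       [ 3.21027636e-01, -9.47068103e-01,  1.80721733e-03],
       [-4.40498309e-05, -1.92315124e-03, -9.99998150e-01]]), 'force': array([ 0.31043727, -0.13497435, -0.71999768]), 'torque': array([7.08704095e-05, 3.42481433e-02, 1.63025196e-02]), 'width': 85.333234776975}
scene {'fx': 423.01042003212245, 'fy': 423.01042003212245, 'cx': 254.9323850748924, 'cy': 190.73434083685314, 'R': [[-0.8272851267534372, 0.5615723501995267, -0.015356254228478092], [0.45650274855937806, 0.6560669809260268, -0.6009836579278521], [-0.327421073864042, -0.5041950138884644, -0.79
[... 184 characters left out ...]
5794, 'R': [[0.007070101254575574, -0.9999431051920548, 0.007987493168805345], [-0.9895348825841903, -0.008147282847440257, -0.14406365930135523], [0.14412053919321563, -0.0068853584565705455, -0.9895361853017713]], 't': [-4.880624527440374, 560.3338145382966, 1076.2975676466838]}
wrist {'fx': 272.4278896881238, 'fy': 272.4278896881238, 'cx': 252.64355870452755, 'cy': 189.37560689426002, 'tool_from_camera': [[-0.0002031496342447328, -0.9588466368992324, -0.28392443649192306, 70.32016401669914], [0.9999997113787193, 1.3072237715024878e-05, -0.000759652284411276, -1.0556378943231692], [0.0007321015658474661, -0.28392450886837256, 0.9588463575000684, -142.64495387376112], [0.0, 0.0, 0.0, 1.0]]}
```

View pics/scene0.png

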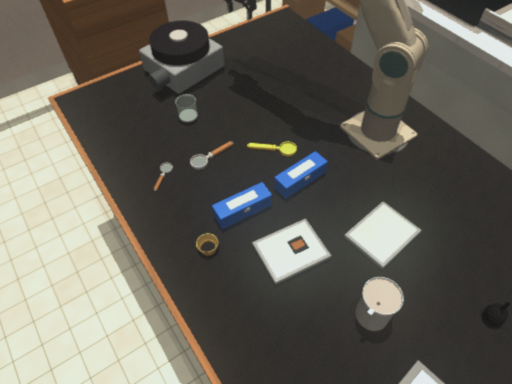

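View pics/top0.png

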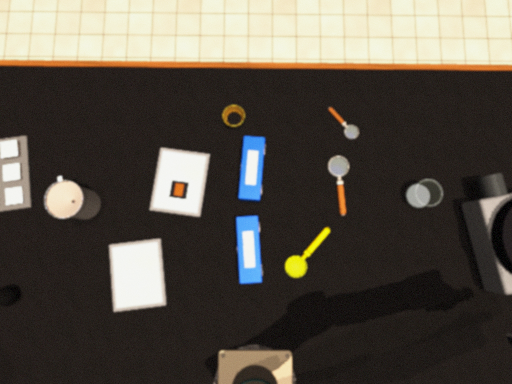

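View pics/wrist0.png

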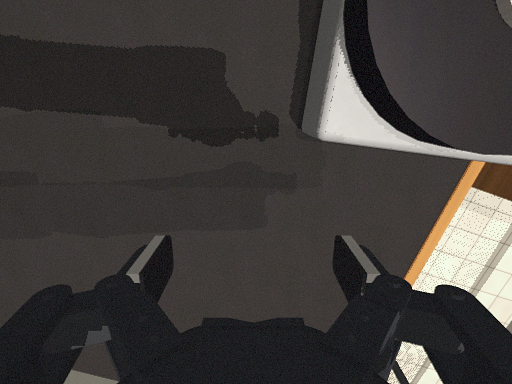

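The scene view shows the large wooden-handled magnifier at about (215,155). The two blue boxes are at (243,203) and (301,173), and the light box with the slide is at (292,250). In the top view the magnifier lens is at (338,166) with its handle running to (342,212), and the slide is at (179,189). The wrist view shows only bare table and the edge of the projector.

```bash
cat > h.py <<'E'
import numpy as np,cv2
def ray(c,u,v,z):
    R=np.array(c["R"]);t=np.array(c["t"]);C=-R.T@t
    d=R.T@np.array([(u-c["cx"])/c["fx"],(v-c["cy"])/c["fy"],1.])
    return C+d*(z-C[2])/d[2]
def comps(m,amin=20):
    n,l,s,ce=cv2.connectedComponentsWithStats(m.astype(np.uint8))
    return [(s[i].tolist(),ce[i],l==i) for i in range(1,n) if s[i][4]>=amin]
E
python3 - <<'E'
from rig import ctrl
from h import *
import numpy as np
np.set_printoptions(precision=1,suppress=True)
for n in("top","scene"):
    c=ctrl.read_camera(n);h=cv2.cvtColor(c["color"],cv2.COLOR_RGB2HSV).astype(int);H,S,V=h[...,0],h[...,1],h[...,2]
    print(n)
    for nm,m,z in(("orange",(H<16)&(S>110)&(V>60),8),("blue",(H>100)&(H<130)&(S>120)&(V>50),62),("gray",(S<60)&(V>90),24)):
        for s,ce,l in comps(m,25):
            if s[0]<90 and n=="top" : continue
            ys,xs=np.nonzero(l)
            P=np.array([ray(c,x,y,z)[:2] for x,y in zip(xs,ys)],np.float32)
            if s[4]>20000 or s[4]<25: continue
            r=cv2.minAreaRect(P)
            print(nm,s,ce,"ctr",ray(c,*ce,z)[:2],"rect",np.array(r[0]),np.array(r[1]),round(r[2],1))
    np.save(f"pics/{n}.npy",c["color"])
    im=c["color"][:,:,::-1]
    a=im[90:230,140:400] if n=="top" else im[120:290,140:340]
    cv2.imwrite(f"pics/{n}_crop.png",cv2.resize(a,None,fx=3,fy=3,interpolation=cv2.INTER_NEAREST))
E
```

```text
top
orange [328, 106, 17, 18, 126] [335.7 114.7] ctr [ 794.6 -244. ] rect [ 794.4 -242.5] [61.8 20.3] 43.5
orange [172, 183, 13, 14, 153] [178.3 189.4] ctr [558.1 231.9] rect [558.3 232.2] [33.4 41.2] 83.9
orange [336, 185, 11, 30, 246] [341.3 199.3] ctr [ 532.3 -254.7] rect [ 532.  -254.7] [88.4 24.8] 4.2
blue [237, 135, 29, 67, 1112] [250.8 168.2] ctr [613.6  15.6] rect [615.8  14.5] [ 68.8 192.5] 85.8
blue [235, 215, 28, 70, 1182] [248.  249.8] ctr [382.5  21.4] rect [384.8  20.6] [191.4  68.7] 4.0
gray [342, 122, 17, 17, 201] [350.2 130.6] ctr [ 739.5 -283.3] rect [ 741.3 -283. ] [49.9 48. ] 0.5
gray [149, 147, 61, 70, 3162] [179.6 181.2] ctr [580.2 225.7] rect [580.3 225.6] [153.8 193.7] 82.6
gray [245, 150, 13, 35, 372] [251.3 167.3] ctr [623.9  14.4] rect [624.9  14.3] [ 32.3 104.3] 85.7
gray [328, 155, 22, 30, 421] [338.2 167.2] ctr [ 626.3 -244.2] rect [ 619.7 -245. ] [62.7 88.1] 88.9
gray [479, 175, 33, 57, 677] [493.  202.3] ctr [ 524.9 -698.9] rect [ 528.  -693.9] [ 80.7 157.1] 53.8
gray [406, 179, 37, 29, 574] [420.9 194.3] ctr [ 547.  -486.7] rect [ 548.2 -497.7] [ 80.8
[... 2637 characters left out ...]
] 69.0
gray [288, 160, 27, 19, 207] [300.8 168.5] ctr [364.2  -5.1] rect [363.3  -5.3] [103.   31.2] 4.1
gray [160, 162, 13, 14, 126] [165.5 167.7] ctr [ 747.3 -276.4] rect [ 746.7 -273.2] [58.9 41.7] 63.5
gray [226, 190, 32, 19, 245] [241.6 199.2] ctr [603.5 -12.1] rect [603.1 -12. ] [ 31.2 102.8] 85.7
gray [344, 201, 78, 67, 2698] [382.5 233.4] ctr [318.6 343.5] rect [315.3 340.5] [193.4 152.5] 7.4
gray [252, 218, 80, 65, 2731] [290.3 250.2] ctr [586.3 229.2] rect [581.5 226. ] [154. 193.] 82.6
gray [362, 276, 42, 54, 1422] [382.  297.4] ctr [466.5 492.5] rect [467.4 500.9] [143.9 118.1] 66.2
gray [399, 360, 46, 24, 584] [420.1 375.3] ctr [533.4 693.9] rect [528.7 685.8] [ 54.4 110.2] 55.6
```

View pics/top_crop.png

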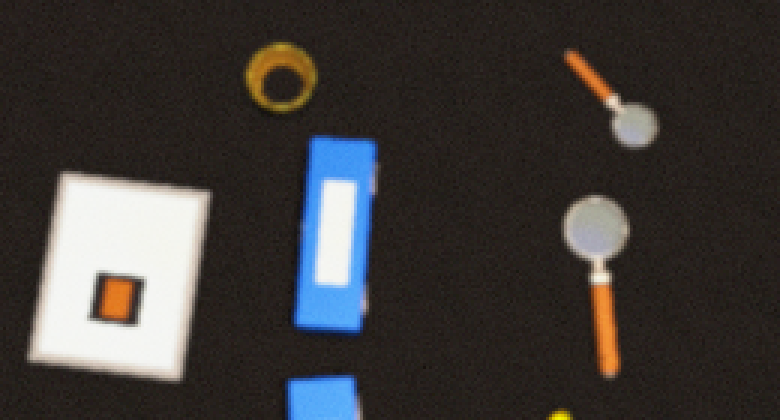

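View pics/scene_crop.png

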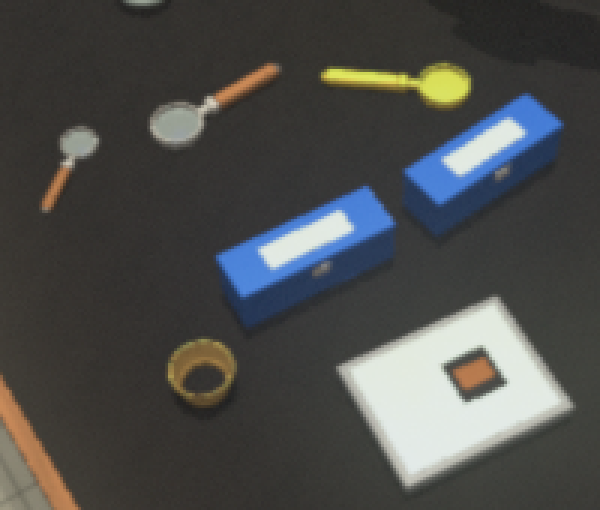

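```bash
python3 - <<'E'
from rig import ctrl
from h import *
np.set_printoptions(precision=1,suppress=True)
for n,rl,rs in(("top",(325,150,355,190),(165,170,195,205)),("scene",(185,145,215,172),(285,230,312,258))):
    c=ctrl.read_camera(n);h=cv2.cvtColor(c["color"],cv2.COLOR_RGB2HSV).astype(int);H,S,V=h[...,0],h[...,1],h[...,2]
    m=np.zeros(V.shape,bool);m[rl[1]:rl[3],rl[0]:rl[2]]=1
    g=(m&(S<75)&(V>75)).astype(np.uint8)
    g=cv2.morphologyEx(g,cv2.MORPH_OPEN,np.ones((9,9),np.uint8)if n=="top" else np.ones((7,7),np.uint8))
    ys,xs=np.nonzero(g);P=np.array([ray(c,x,y,12)[:2] for x,y in zip(xs,ys)],np.float32)
    print(n,"lens",P.mean(0),cv2.minAreaRect(P)[:2],len(P))
    m[:]=0;m[rs[1]:rs[3],rs[0]:rs[2]]=1
    g=m&((V<130)|(S>80))
    for nm,g in(("mount",g),("amber",m&(S>110)&(V>60)&(H<16))):
        s=max(comps(g),key=lambda k:k[0][4])
        ys,xs=np.nonzero(s[2]);P=np.array([ray(c,x,y,27)[:2] for x,y in zip(xs,ys)],np.float32)
        print(nm,P.mean(0),cv2.minAreaRect(P))
E
```

```text
top lens [ 633.  -246.5] ((632.71728515625, -246.44508361816406), (60.41056442260742, 62.16025161743164)) 385
mount [556.1 227.3] ((556.1322631835938, 227.32875061035156), (45.08822250366211, 45.45680236816406), 82.84425354003906)
amber [555.8 227.9] ((555.7079467773438, 228.1608123779297), (31.940155029296875, 40.94291305541992), 82.56853485107422)
scene lens [ 632.6 -247.7] ((633.5237426757812, -247.78965759277344), (67.75413513183594, 60.73575973510742)) 232
mount [557.4 227.7] ((557.604736328125, 227.5414276123047), (47.347572326660156, 46.760868072509766), 82.73443603515625)
amber [556.6 226.1] ((556.3544311523438, 226.21192932128906), (24.8048038482666, 35.66218185424805), 82.84255981445312)
```

Call:
servo_tool:
  commands:
    - [0.085,0.022,-0.012,0,1]
    - [0.085,0.066,-0.035,0,3]
    - [0.085,0.11,-0.058,0,5]
    - [0.085,0.154,-0.081,0,7]
    - [0.085,0.198,-0.104,0,9]
    - [0.085,0.242,-0.127,0,11]
    - [0.085,0.286,-0.15,0,12]
    - [0.085,0.33,-0.174,0,14]
    - [0.085,0.374,-0.197,0.01,14.1]
    - [0.085,0.41,-0.216,0.02,14.1]

```text
clock: 1.35
ee_pos: [529.9, -276.6, 211.4]
eef_rot: [[0.997, 0.083, 0.002], [0.083, -0.997, 0.001], [0.002, -0.0, -1.0]]
force: [0.7, -0.5, 0.7]
width: 84.9
```

Call:
servo_tool:
  commands:
    - [0.085,0.006,-0.003,0.01,0]
    - [0.085,0.006,-0.003,0.02,0]
    - [0.085,0.006,-0.003,0.02,0]

```text
clock: 1.65
ee_pos: [533.6, -274.1, 189.9]
eef_rot: [[0.997, 0.081, -0.002], [0.081, -0.997, 0.001], [-0.002, -0.001, -1.0]]
force: [-1.5, -0.7, 0.2]
width: 84.7
```

```bash
python3 - <<'E'
from rig import ctrl
from h import *
s=ctrl.read_state();print(s["clock"],s["ee_pos"],s["eef_rot"],s["qpos"])
c=ctrl.read_camera("wrist");cv2.imwrite("pics/w1.png",c["color"][:,:,::-1])
E
```

```text
1.65 [ 533.61076984 -274.09497813  189.89037428] [[ 9.96701548e-01  8.11287303e-02 -2.03790809e-03]
 [ 8.11303342e-02 -9.96703243e-01  7.16979652e-04]
 [-1.97302196e-03 -8.79950893e-04 -9.99997666e-01]] [ 21.12611404  34.67324748   5.35718619  97.79816582  -4.09089844
  47.84181651 -57.05560372]
```

View pics/w1.png

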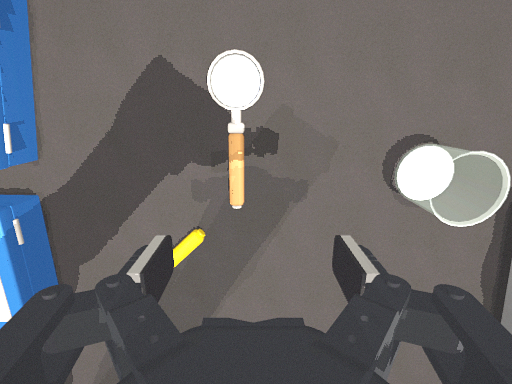

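Wrist view: magnifier ring at (236,80), handle from (236,130) to (237,205). The yellow magnifier's tip is at (200,235), and the beaker stands to the right.

```bash
cat >> h.py <<'E'
def wcam(c,s):
    T=np.array(c["tool_from_camera"]);Rw=np.array(s["eef_rot"])@T[:3,:3];p=np.array(s["ee_pos"])+np.array(s["eef_rot"])@T[:3,3]
    d=dict(c);d["R"]=Rw.T;d["t"]=-Rw.T@p;return d
E
python3 - <<'E'
from rig import ctrl
from h import *
np.set_printoptions(precision=1,suppress=True)
s=ctrl.read_state();c=wcam(ctrl.read_camera("wrist"),s)
h=cv2.cvtColor(c["color"],cv2.COLOR_RGB2HSV).astype(int);H,S,V=h[...,0],h[...,1],h[...,2]
m=np.zeros(V.shape,bool);m[45:112,200:272]=1
g=max(comps(m&(V>120)),key=lambda k:k[0][4])[2].astype(np.uint8)
g=cv2.morphologyEx(g,cv2.MORPH_OPEN,cv2.getStructuringElement(cv2.MORPH_ELLIPSE,(21,21)))
ys,xs=np.nonzero(g)
P=np.array([ray(c,x,y,12)[:2] for x,y in zip(xs,ys)],np.float32)
print("lens",P.mean(0),cv2.minAreaRect(P)); L=P.mean(0)
g=max(comps((H<18)&(S>90)&(V>70)),key=lambda k:k[0][4])
ys,xs=np.nonzero(g[2]);P=np.array([ray(c,x,y,10)[:2] for x,y in zip(xs,ys)],np.float32)
print("handle",g[0],P.mean(0),cv2.minAreaRect(P));d=L-P.mean(0);a=np.degrees(np.arctan2(d[1],d[0]));print("angle",a,"range",np.hypot(*d))
u=d/np.hypot(*d);G=L-82*u;print("grip82",G)
R=s["eef_rot"];D=np.r_[G,3]-s["ee_pos"];print("tool delta",R.T@D, "turn",-(a-np.degrees(np.arctan2(R[1,0],R[0,0]))))
y=max(comps((H>22)&(H<35)&(S>150)&(V>120)),key=lambda k:k[0][4])
ys,xs=np.nonzero(y[2]);P=np.array([ray(c,x,y,10)[:2] for x,y in zip(xs,ys)]);print("yellow max x",P[P[:,0].argmax()],"min y",P[P[:,1].argmin()])
E
```

```text
lens [ 631.6 -246. ] ((631.020751953125, -245.90806579589844), (62.58556365966797, 62.599456787109375), 48.20022201538086)
handle [227, 134, 17, 72, 564] [ 545. -252.] ((529.5186767578125, -253.40481567382812), (88.08499908447266, 18.944929122924805), 4.191980361938477)
angle 4.0048885 range 86.78063
grip82 [ 549.8 -251.7]
tool delta [ 18.1 -22.  187.8] turn 0.5638907087813481
yellow max x [ 449.  -212.6] min y [ 442.3 -218. ]
```

Call:
servo_tool:
  commands:
    - [0.085,0.018,-0.022,0.03,0.4]
    - [0.085,0.018,-0.022,0.07,0.4]
    - [0.085,0.018,-0.022,0.11,0.4]
    - [0.085,0.018,-0.022,0.145,0.4]
    - [0.085,0.018,-0.022,0.168,0.4]
    - [0.085,0.018,-0.022,0.178,0.4]
    - [0.085,0.018,-0.022,0.178,0.4]
    - [0.085,0.018,-0.022,0.178,0.4]

```text
clock: 2.55
ee_pos: [550.9, -253.4, 14.7]
eef_rot: [[0.997, 0.071, 0.002], [0.071, -0.997, -0.002], [0.002, 0.002, -1.0]]
force: [-0.4, -0.5, 1.2]
width: 84.7
```

```bash
python3 - <<'E'
from rig import ctrl
from h import *
s=ctrl.read_state();print(s["clock"],s["ee_pos"],s["eef_rot"])
c=ctrl.read_camera("wrist");cv2.imwrite("pics/w2.png",c["color"][:,:,::-1])
E
```

```text
2.55 [ 550.91124641 -253.37300712   14.73821345] [[ 0.99747401  0.0709948   0.00231207]
 [ 0.07099867 -0.99747507 -0.00163615]
 [ 0.00219007  0.00179618 -0.99999599]]
```

View pics/w2.png

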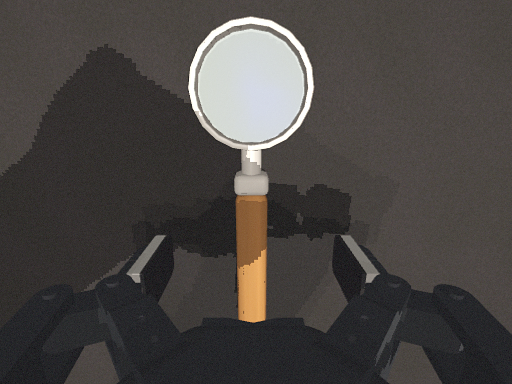

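The handle is centred between the jaws at column 252 and lined up with them.

Call:
servo_tool:
  commands:
    - [0.085,0,0,0.006,0]
    - [0.085,0,0,0.0105,0]
    - [0.05,0,0,0.0105,0]
    - [0.03,0,0,0.0105,0]
    - [0.0,0,0,0.0105,0]
    - [0.0,0,0,0.0105,0]
    - [0.0,0,0,0.0105,0]
    - [0.0,0,0,0.0105,0]
    - [0.0,0,0,0.0105,0]
    - [0.0,0,0,0.0105,0]

```text
clock: 3.6
ee_pos: [551.5, -253.3, 4.9]
eef_rot: [[0.997, 0.071, 0.003], [0.071, -0.997, -0.002], [0.003, 0.002, -1.0]]
force: [-0.2, 1.0, 5.7]
width: 16.0
```

Call:
servo_tool:
  commands:
    - [0.0,0,0,-0.005,0]
    - [0.0,0,0,-0.015,0]
    - [0.0,0,0,-0.03,0]
    - [0.0,0,0,-0.03,0]

```text
clock: 4.0
ee_pos: [553.0, -254.1, 37.4]
eef_rot: [[0.997, 0.071, 0.007], [0.071, -0.997, -0.004], [0.007, 0.004, -1.0]]
force: [-0.6, -0.4, -0.9]
width: 16.3
```

```bash
python3 - <<'E'
from rig import ctrl
from h import *
s=ctrl.read_state();print(s["clock"],s["ee_pos"],s["eef_rot"],s["force"],s["width"])
c=ctrl.read_camera("wrist");cv2.imwrite("pics/w3.png",c["color"][:,:,::-1])
c=ctrl.read_camera("scene");cv2.imwrite("pics/s3.png",cv2.resize(c["color"][100:280,140:380,::-1],None,fx=3,fy=3))
E
```

```text
4.0 [ 552.98342147 -254.07204703   37.41327951] [[ 0.99742919  0.0712804   0.00735652]
 [ 0.07130944 -0.99744714 -0.00376266]
 [ 0.00706954  0.00427758 -0.99996586]] [-0.56605502 -0.35799329 -0.85801454] 16.277650029515264
```

View pics/w3.png

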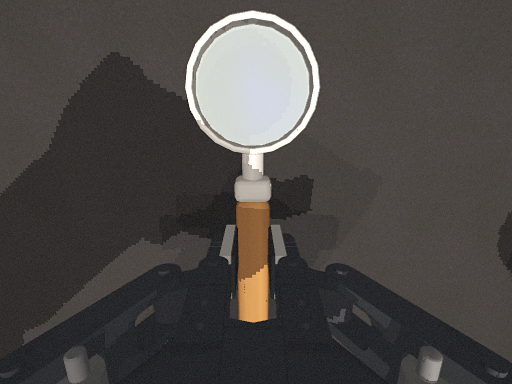

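View pics/s3.png

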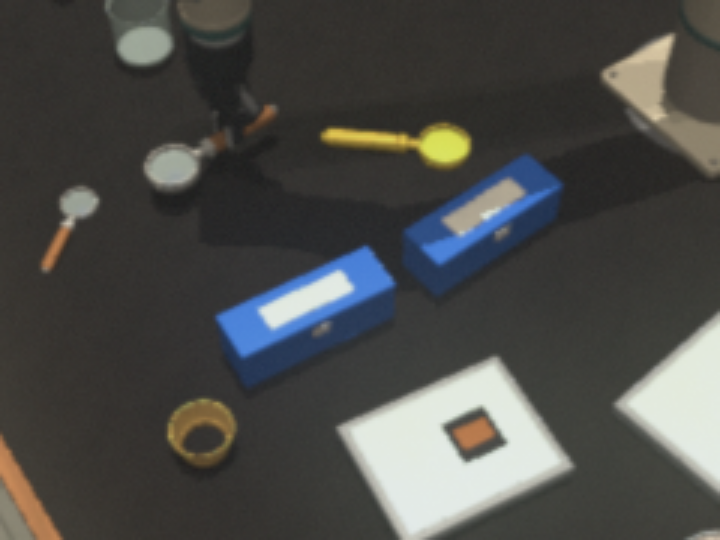

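Held at 16.3 mm opening, and it looks level. The wrist view shows the handle between the pads at column 253. Next I raise it, then cross over the far box.

Call:
servo_tool:
  commands:
    - [0.0,0,0,-0.015,0]
    - [0.0,0,0,-0.04,0]
    - [0.0,0,0,-0.07,0]
    - [0.0,0,0,-0.1,0]
    - [0.0,0,0,-0.12,0]
    - [0.0,0,0,-0.12,0]
    - [0.0,-0.002,-0.015,-0.12,0]
    - [0.0,-0.004,-0.045,-0.12,0]
    - [0.0,-0.007,-0.08,-0.12,0]
    - [0.0,-0.01,-0.115,-0.12,0]

```text
clock: 5.1
ee_pos: [531.0, -136.5, 153.7]
eef_rot: [[0.997, 0.071, 0.001], [0.071, -0.997, -0.001], [0.001, 0.001, -1.0]]
force: [0.4, -0.2, -1.2]
width: 16.3
```

Call:
servo_tool:
  commands:
    - [0.0,-0.004,-0.04,0,0]
    - [0.0,-0.008,-0.08,0,0]
    - [0.0,-0.012,-0.12,0,0]
    - [0.0,-0.016,-0.16,0,0]
    - [0.0,-0.02,-0.2,0,0]
    - [0.0,-0.024,-0.24,0,0]
    - [0.0,-0.027,-0.27,0,0]
    - [0.0,-0.03,-0.295,0,0]
    - [0.0,-0.031,-0.31,0,0]
    - [0.0,-0.031,-0.31,0,0]

```text
clock: 6.1
ee_pos: [475.3, 173.7, 152.0]
eef_rot: [[0.997, 0.077, -0.003], [0.077, -0.997, -0.001], [-0.003, 0.0, -1.0]]
force: [-0.2, 0.2, -1.5]
width: 16.1
```

```bash
python3 - <<'E'
from rig import ctrl
from h import *
s=ctrl.read_state();print(s["clock"],s["ee_pos"],s["eef_rot"],s["force"],s["width"])
c=ctrl.read_camera("wrist");cv2.imwrite("pics/w4.png",c["color"][:,:,::-1])
c=ctrl.read_camera("scene");cv2.imwrite("pics/s4.png",cv2.resize(c["color"][150:300,200:400,::-1],None,fx=3,fy=3))
c=ctrl.read_camera("top");cv2.imwrite("pics/t4.png",cv2.resize(c["color"][100:300,100:350,::-1],None,fx=3,fy=3))
E
```

```text
6.1 [475.25980197 173.70163912 151.95232839] [[ 9.97025518e-01  7.70309821e-02 -2.51864049e-03]
 [ 7.70297485e-02 -9.97028624e-01 -5.83326537e-04]
 [-2.55609088e-03  3.87581200e-04 -9.99996658e-01]] [-0.23313413  0.1654365  -1.51955453] 16.107124630570844
```

View pics/w4.png

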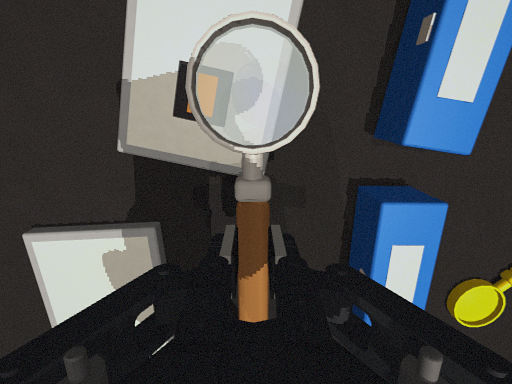

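View pics/s4.png

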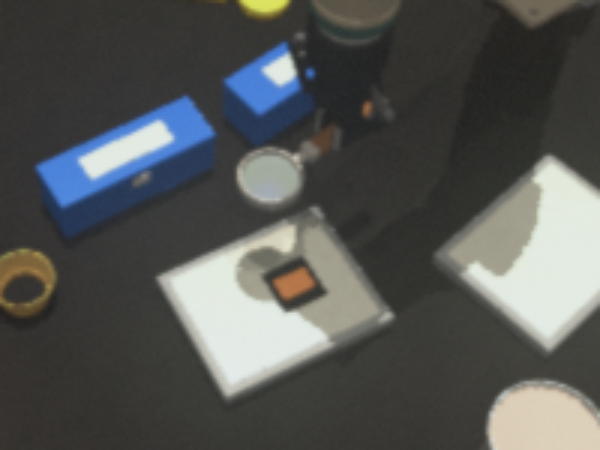

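View pics/t4.png

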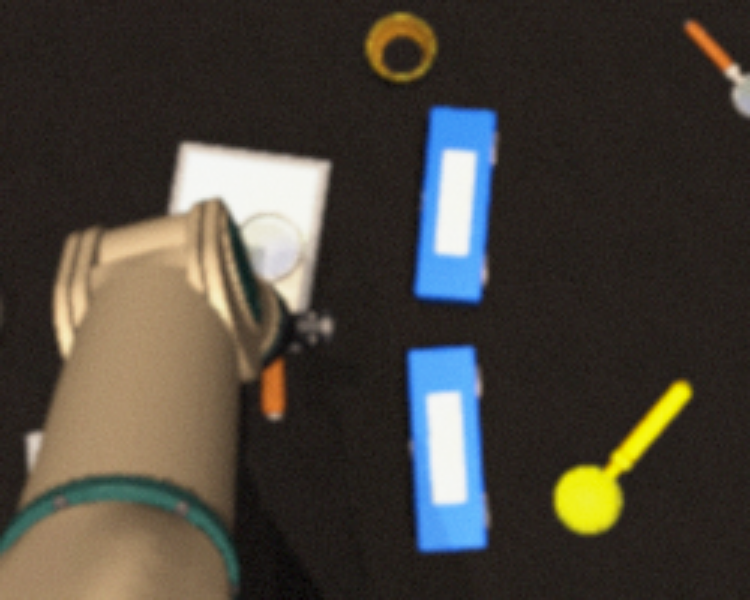

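```bash
python3 - <<'E'
from rig import ctrl
from h import *
np.set_printoptions(precision=2,suppress=True)
s=ctrl.read_state();cw=ctrl.read_camera("wrist")
T=np.array(cw["tool_from_camera"])
d=dict(cw);d["R"]=T[:3,:3].T;d["t"]=-T[:3,:3].T@T[:3,3]
# ring outer edges in w2/w3 via mask on dark background ; tool-plane z = height below...
for f,zt in(("w2",0.0),("w3",-9.8)):
    im=cv2.imread(f"pics/{f}.png");V=im.max(2)
    m=(V>110);m[160:]=0
    m=max(comps(m),key=lambda k:k[0][4])[2].astype(np.uint8)
    m=cv2.morphologyEx(m,cv2.MORPH_CLOSE,np.ones((5,5)));cs,_=cv2.findContours(m,cv2.RETR_EXTERNAL,2)
    k=max(cs,key=cv2.contourArea)[:,0];k=k[k[:,1]<140]
    e=cv2.fitEllipse(k.astype(np.float32))
    P=np.array([ray(d,x,y,zt)[:2] for x,y in k],np.float32)
    e2=cv2.fitEllipse(P)
    # algebraic direct: centre in tool frame
    print(f,"px",e,"tool xy",e2)
E
```

```text
w2 px ((250.7514190673828, 83.34929656982422), (124.72296905517578, 133.15582275390625), 178.9352569580078) tool xy ((79.99939727783203, -1.5863537788391113), (61.1927375793457, 61.24543380737305), 79.02830505371094)
w3 px ((252.17555236816406, 82.11853790283203), (133.7287139892578, 142.74913024902344), 179.52198791503906) tool xy ((79.57833862304688, -0.8672914505004883), (61.015472412109375, 61.062461853027344), 20.890108108520508)
```

Call:
servo_tool:
  commands:
    - [0.0,0.001,-0.012,0.0,0]
    - [0.0,0.003,-0.03,0.0,0]
    - [0.0,0.005,-0.044,0.01,0]
    - [0.0,0.005,-0.0465,0.025,0]
    - [0.0,0.005,-0.0465,0.04,0]
    - [0.0,0.005,-0.0465,0.042,0]
    - [0.0,0.005,-0.0465,0.042,0]
    - [0.0,0.005,-0.0465,0.042,0]

```text
clock: 7.1
ee_pos: [479.6, 215.7, 111.0]
eef_rot: [[0.998, 0.069, 0.001], [0.069, -0.998, -0.002], [0.0, 0.002, -1.0]]
force: [0.3, -0.1, -1.7]
width: 16.3
```

```bash
python3 - <<'E'
from rig import ctrl
from h import *
s=ctrl.read_state();print(s["clock"],s["ee_pos"],s["eef_rot"],s["force"],s["width"])
c=ctrl.read_camera("wrist");cv2.imwrite("pics/w5.png",c["color"][:,:,::-1])
c=ctrl.read_camera("scene");cv2.imwrite("pics/s5.png",cv2.resize(c["color"][180:300,220:360,::-1],None,fx=5,fy=5))
E
```

```text
7.1 [479.63725161 215.68621686 110.99804494] [[ 9.97591272e-01  6.93642633e-02  5.02741064e-04]
 [ 6.93651786e-02 -9.97589088e-01 -2.11742508e-03]
 [ 3.54655369e-04  2.14719750e-03 -9.99997632e-01]] [ 0.2963839  -0.13118707 -1.72025622] 16.26288962194287
```

View pics/w5.png

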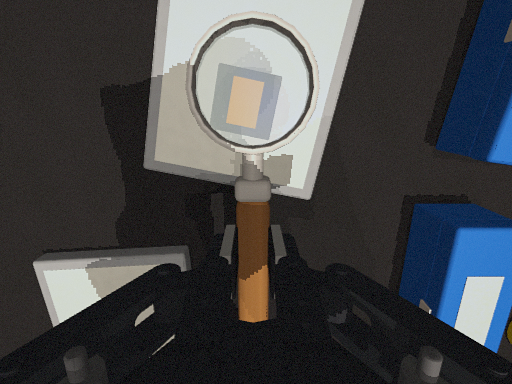

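View pics/s5.png

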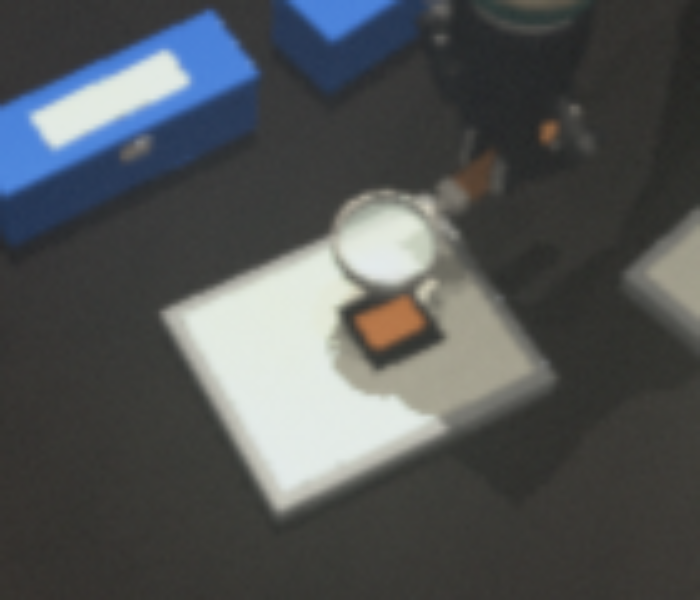

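Wrist view: the slide shows through the lens with its amber centre at (245,102), and the ring centre is at (253,82). The slide still lies below at an offset because of the extra height, so I measure it.

```bash
cat > m.py <<'E'
from rig import ctrl
from h import *
np.set_printoptions(precision=1,suppress=True)
s=ctrl.read_state();cw=ctrl.read_camera("wrist");c=wcam(cw,s)
h=cv2.cvtColor(c["color"],cv2.COLOR_RGB2HSV).astype(int);H,S,V=h[...,0],h[...,1],h[...,2]
m=np.zeros(V.shape,bool);m[20:150,195:312]=1
g=max(comps(m&(H>5)&(H<25)&(S>75)),key=lambda k:k[0][4])
ys,xs=np.nonzero(g[2]);P=np.array([ray(c,x,y,27)[:2] for x,y in zip(xs,ys)],np.float32)
r=cv2.minAreaRect(P);print("amber wrist",g[0],P.mean(0),r)
lens=s["ee_pos"]+s["eef_rot"]@np.array([80.3,-.9,-8]);print("lens est",lens,"underside",s["ee_pos"][2]-5)
for t in(P.mean(0),np.array([556.5,227.3]),(P.mean(0)+[556.5,227.3])/2):
    print("tool delta",s["eef_rot"].T@np.r_[t-lens[:2],0])
E
python3 m.py
```

```text
Traceback (most recent call last):
  File "m.py", line 7, in <module>
    g=max(comps(m&(H>5)&(H<25)&(S>75)),key=lambda k:k[0][4])
ValueError: max() iterable argument is empty
```

```bash
python3 - <<'E'
import cv2
h=cv2.cvtColor(cv2.imread("pics/w5.png"),cv2.COLOR_BGR2HSV);print(h[102,240:250],h[90,225],h[60,215])
E
sed -i 's/(S>75)/(S>55)/' m.py; python3 m.py
```

```text
[[ 18  65 209]
 [ 16  66 210]
 [ 18  65 208]
 [ 18  65 209]
 [ 17  64 210]
 [ 17  62 209]
 [ 16  62 209]
 [ 17  60 209]
 [ 17  56 209]
 [ 17  56 209]] [ 65  10 161] [ 33  13 200]
amber wrist [226, 76, 38, 52, 1185] [554.  229.9] ((553.8358154296875, 228.23348999023438), (23.54928970336914, 35.80372619628906), 82.49636840820312)
lens est [559.7 222.2 119.4] underside 106.3532162886387
tool delta [-5.2 -8.  -0. ]
tool delta [-2.9 -5.3 -0. ]
tool delta [-4.  -6.6 -0. ]
```

Call:
servo_tool:
  commands:
    - [0.0,-0.002,-0.003,0.005,0]
    - [0.0,-0.0043,-0.006,0.015,0]
    - [0.0,-0.0043,-0.006,0.025,0]
    - [0.0,-0.0043,-0.006,0.035,0]
    - [0.0,-0.0043,-0.006,0.043,0]
    - [0.0,-0.0043,-0.006,0.048,0]
    - [0.0,-0.0043,-0.006,0.048,0]
    - [0.0,-0.0043,-0.006,0.048,0]

```text
clock: 8.1
ee_pos: [475.1, 221.3, 63.2]
eef_rot: [[0.998, 0.069, 0.001], [0.069, -0.998, -0.002], [0.001, 0.002, -1.0]]
force: [0.5, 0.3, -1.6]
width: 15.9
```

```bash
python3 m.py; python3 - <<'E'
from rig import ctrl
from h import *
s=ctrl.read_state();print(s["clock"],s["ee_pos"],s["eef_rot"],s["force"],s["width"])
c=ctrl.read_camera("wrist");cv2.imwrite("pics/w6.png",c["color"][:,:,::-1])
c=ctrl.read_camera("scene");cv2.imwrite("pics/s6.png",cv2.resize(c["color"][180:300,220:360,::-1],None,fx=5,fy=5))
E
```

```text
amber wrist [228, 59, 49, 66, 1781] [556.6 229.9] ((553.8452758789062, 228.0809326171875), (23.767208099365234, 35.987091064453125), 82.34090423583984)
lens est [555.1 227.8  71.3] underside 58.21970435050045
tool delta [ 1.6 -2.1 -0. ]
tool delta [1.3 0.5 0. ]
tool delta [ 1.4 -0.8 -0. ]
8.15 [475.28868634 221.39254243  63.48780959] [[ 0.99759319  0.0693235   0.00143897]
 [ 0.0693257  -0.99759289 -0.00154044]
 [ 0.00132872  0.00163649 -0.99999778]] [-0.23586976  0.32672126 -0.8262529 ] 16.391146537124452
```

View pics/w6.png

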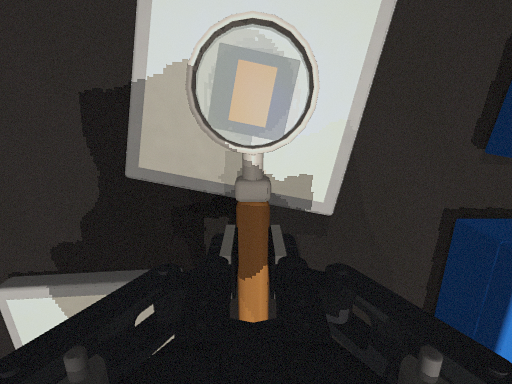

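View pics/s6.png

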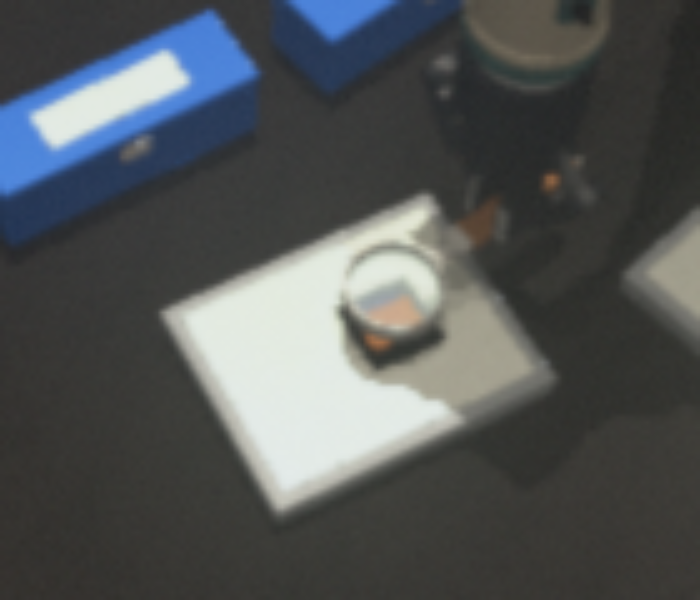

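```bash
python3 - <<'E'
from rig import ctrl
from h import *
c=ctrl.read_camera("scene");print(ray(c,220+391.5/5-.4,180+290/5-.4,66), ray(c,297.5,238,66))
s=ctrl.read_state();print(s["clock"],s["ee_pos"],s["joint_vel"])
E
```

```text
[558.3521331  225.85279704  66.        ] [560.15095427 226.26186152  66.        ]
8.3 [475.25864921 221.44905737  63.66020408] [-0.0415114   0.00953713  0.02351035  0.08211778 -0.02382727 -0.00806763
 -0.07055376]
```

```bash
python3 -c "
from rig import ctrl
print(ctrl.finish_job())
s=ctrl.read_state();print(s['clock'],s['ee_pos'],s['width'])"
```

```text
the job is handed in; nothing more can be done
None
the job is handed in; nothing more can be done
```

I picked up the large wooden-handled magnifier about 81 mm behind the lens axis and carried it over the row of slide boxes, about 85 mm clear of their tops. I handed the job in while holding it above the slide; no verdict is reported.

**Centring:** the wrist and scene views each put the lens within about 2 mm of the slide's centre, against the 8 mm limit. The slide position itself differed by 2–4 mm between cameras: x was 554 mm from the wrist and 557 mm from the scene camera.

**Height:** the underside is about 31 mm above the slide, worked out from the measured tool height and how it was gripped.

**Level and hold:** the ring measured round (61 x 61 mm) just after lifting and looked the same in the last wrist view. The tool is within 0.2° of vertical, the fingers were steady at about 16 mm opening, and the joints were at rest.

**Surroundings:** I saw no sign of touching anything; force readings stayed under 2 N during the carry. I did not re-measure the boxes, slide, film tank, beaker or lens hood at the end; the parts visible in the last pictures looked unmoved.

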